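Clear the carrying tray and lift it level

TASK

The screw-capped objective case left on the carrying tray blocks its grip bar: lift the case off and stand it upright on the worktop, away from the tray. Then take the tray by its grip bar, lift it straight up about 12 cm clear of the worktop without tipping it, and finish while still holding it there, level and still, with the beaker, dish and dust cap all still on it. Leave the other things on the worktop where they are.

Things in the scene. Friction and masses are not known exactly. Their poses are not given: they have to be found in the camera images.
- tray: low-rimmed steel carrying tray, loose, about 0.4 kg, 120 mm along its x, 270 mm along its y; origin at the centre of its underside, z up. Floor 4 mm thick, rim 14 mm high and 3 mm thick. A grip bar stands across its middle on two posts.
- tray_grip (a point): centre of the tray's black grip bar, on the tray's middle, 62 mm above its underside. The bar runs along the tray's x: 92 mm long, 14 mm thick (along y) and 22 mm high, with flat faces to +y and -y; its posts are 10 mm by 12 mm, 36 mm either side of the middle. Axes as the tray's.
- case: screw case of a spare objective: pale round pot with a black screw cap, standing upright on the tray close beside the grip bar (either side of it); about 70 g. Origin at the centre of its underside, z up.
- case_mid (a point): centre of the case, half-way up. The case is 58 mm high; its pot is 34 mm across, its cap (the upper 17 mm) 37 mm across. At the start its axis is 29 to 33 mm from the middle of the bar along the tray's y, so a finger does not fit between. The worktop in front of the left microscope (x 0.38 to 0.47, y 0.08 to 0.16) is free to take it; the worktop's front edge is at x = 0.34 and that microscope, 0.4 m high, stands behind x = 0.55.
- dust_cap: black round moulded cap, 31 mm across, 14 mm high, lying on the tray on the other side of the bar from the case; it stays there. Origin at the centre of its underside.
- beaker: open clear beaker, 55 mm across, 70 mm high, standing on the tray near one end (about 100 mm from the bar); it stays there. Origin at the centre of its underside, z up.
- dish: flat covered culture dish, 55 mm across, about 10 mm high, lying on the tray near the other end; it stays there. Origin at the centre of its underside.
- slide_box: bystander, loose, to be left alone on the left of the worktop: cardboard box of microscope slides, closed, 69 x 100 x 33 mm; origin at the centre of its underside.
- tin: bystander, loose, to be left alone on the left of the worktop: flat closed tin, 42 x 60 x 19 mm; origin at the centre of its underside.
- eyepiece: bystander, loose, to be left alone on the left of the worktop: spare black eyepiece standing on its narrow tube, 34 mm wide, 46 mm high; origin at the centre of its underside.
Not all that is in view belongs to the job. Leave any pink look-alike of the beaker alone.

How it is judged (in metres and radians):
On the way, in this order (a step that is already met when the one before it is completed fails the run):
1. the objective case stands upright and released on the worktop, off the tray, while the tray is still down (height (world z) of case_mid between 0.024 and 0.0315 m and angle between case_mid's own z axis and vertical below 0.1 rad and (x of case_mid in the frame of tray_grip above 0.078 m or x of case_mid in the frame of tray_grip below -0.078 m or y of case_mid in the frame of tray_grip above 0.153 m or y of case_mid in the frame of tray_grip below -0.153 m) and contact force between case and the fingers below 0.1 N and contact force between case and tray below 0.05 N and linear speed of case below 0.02 m/s and height (world z) of tray below 0.01 m), for 0.2 s.
2. the gripped tray is clear of the worktop (height (world z) of tray above 0.04 m and contact force between tray and the fingers above 1 N), for 0.2 s.
At the end, for the whole second after the job is handed in: the robot holds the tray in its fingers, underside 80 to 200 mm above the worktop, within 5 degrees of level and still (under 20 mm/s and 0.1 rad/s); beaker and dish lie upright and with the dust cap on the tray's floor; the objective case stands upright on the worktop, not under or against the tray (height (world z) of tray between 0.08 and 0.2 m and angle between tray_grip's own z axis and vertical below 0.09 rad and linear speed of each of tray, case below 0.02 m/s and angular speed of tray below 0.1 rad/s and contact force between tray and the fingers above 1 N and contact force between tray and case below 0.05 N and x of dust_cap in the frame of tray_grip between -0.058 and 0.058 m and y of dust_cap in the frame of tray_grip between -0.133 and 0.133 m and z of dust_cap in the frame of tray_grip between -0.064 and -0.05 m and x of beaker in the frame of tray_grip between -0.058 and 0.058 m and y of beaker in the frame of tray_grip between -0.133 and 0.133 m and z of beaker in the frame of tray_grip between -0.064 and -0.05 m and x of dish in the frame of tray_grip between -0.058 and 0.058 m and y of dish in the frame of tray_grip between -0.133 and 0.133 m and z of dish in the frame of tray_grip between -0.064 and -0.05 m and angle between the z axis of each of beaker, dish and the z axis of tray_grip, either way round below 0.15 rad and height (world z) of case_mid between 0.024 and 0.0315 m and angle between case_mid's own z axis and vertical below 0.1 rad and (x of case_mid in the frame of tray_grip above 0.078 m or x of case_mid in the frame of tray_grip below -0.078 m or y of case_mid in the frame of tray_grip above 0.153 m or y of case_mid in the frame of tray_grip below -0.153 m)); the arm keeps its last pose, push and grip.
It fails at once if the tray tips by more than 15 degrees (angle between tray_grip's own z axis and vertical above 0.26 rad).
It fails at once if a bystander is pushed by more than 30 mm (distance of any of slide_box, tin, eyepiece from where it was at the start of the episode above 0.03 m).
It also fails if it takes over 53 s, if anything falls off the work surface, if the arm or the gripper's body presses on something with over 40 N, if the wrist force passes 120 N, or if a joint passes its speed limit or range.

ROBOT

A 7-joint arm with a two-finger parallel gripper is mounted at the origin on a cart in front of the work surface, level with it; the furniture and walls round the work are solid. World frame = base frame: x ahead of the robot, y to its left, z up, the work surface at z = 0. Lengths are in mm, angles in rad, forces in N, time in s.
With the tool pointing down it reaches from about 425 to 925 mm from the base axis. Payload 6.8 kg.
Tool frame: the origin (TCP) lies at the very end of the fingers, on their centre line; the grasp point (between the pads) lies 19 mm behind it; z points along the fingers, y is the line along which they close (so a half turn about z gives the same grasp; the last joint's range is limited). The gripper opens to 85 mm and grips with 20 to 120 N. Pads are 22 mm wide; open, the fingers measure 114 mm over their backs; the gripper's body (76 mm by 85 mm) begins 54 mm behind the grasp point. The pads swing forward as they close: fully open they stand 13 mm farther back than shut.
Start: joints at [1.059, 0.477, 0.022, 1.555, -0.011, 1.109, -0.083], TCP at [265.228, -620.726, 231.308] pointing down, gripper open.
Joint ranges: [-2.96, 2.96], [-0.34, 2.1], [-1.41, 1.46], [0.24, 2.44], [-1.37, 4.51], [0.17, 1.92], [-2.96, 2.96]. Speed limits (rad/s): [2.39, 2.39, 3.14, 3.14, 3.14, 3.14, 3.14].

INTERFACE

Orientations are given as a 3x3 rotation matrix whose columns are the frame's x, y, z axes.
In Python, from rig import sense, cams, order gives the robot as it stands.
- The arm moves only by the tool send_rows, never from a script. Its argument "motion" is a list of rows, each a list of 7 numbers: the turn, a rotation vector about the world's x, y, z in degrees, then the shift along the world's x, y, z in mm, then the closure, from 0 (fully open) to 1 (shut). In form: [[wx, wy, wz, x, y, z, grip], ...]. A call has 1 to 8 rows; each row is the pose to reach, as a shift and turn from the pose commanded when the call began; what a row does not reach only later rows make up. A row lasts 1/12 s, in which the tool goes at most 41.7 mm and 7.16 degrees, less where a joint would pass 70% of its speed; a pose out of reach is approached as far as the arm can. A call with a gripper value outside its range is refused whole. The fingers move at their own pace and stop on an object; "force" is the grip in N (left out, the last holds). Time passes only in rows, so rows that repeat a pose let the fingers close. It gives the time, the measured TCP pose, the force, the opening and the grip force at its end, in the units of the state.
- sense(): the state, without advancing time (a new reading comes with each control period).
- cams.snapshot(name): name is "scene" or "top" or "wrist"; returns a dict with "img" (384x512x3 uint8, red, green, blue), "intrinsics" (3x3 intrinsics, pixels), "world_from_camera" (4x4, takes a point from camera to world coordinates). Camera axes: x right, y up, looking along -z (the intrinsics and any distortion apply to the point x, -y, -z); pixel columns grow to the right and rows downward; lengths in mm; the calibration is good to about 2 mm. A picture is of the moment at which its call begins. There is no depth.
- order.hand_in(): hands the job in; it is judged then, once.
The state is a dict: "t": time; "joint_positions": joint angles; "joint_vel": joint speeds; "joint_torque": joint torques, N m; "tcp_pos": TCP position; "ee_rot": TCP orientation; "ft_force": force on the tool from outside, world axes, zero at the start; "torque": the same for the moment, N m; "width": opening from 0.0 (shut) to 1.0 (fully open); "grip_force": force on a finger pad.
Only numpy, scipy, OpenCV 4.12 (cv2) and the standard library are available. Lean on these libraries where they do the work, as an engineer would, in place of code of your own. Each camera call takes 0.05 s, during which the arm holds its last target. There are 200 camera calls.

## Working session

There is one attempt and no reset: what is moved stays moved. The work goes in short steps, Python scripts to look and compute and a tool call to move; the robot and the scene stay as the last step left them, time stands still between calls to the robot, and variables do not carry over. Pictures are saved under pics/ and viewed, at most 10 in all, crops included, and the job is handed in when it is done.

Besides the shell and the picture viewer there is one more tool, called by a JSON object that holds its "method" and its "body", one argument or row to a line. send_rows: Moves the arm, as the interface text tells. Its arguments: {"type":"object","properties":{"motion":{"type":"array"},"force":{"type":"number"}},"required":["motion"]}

```bash
mkdir -p pics; cat > h.py <<'E'
import numpy as np,cv2
from rig import sense,cams,order
def snap(n,f):
    s=cams.snapshot(n); cv2.imwrite(f'pics/{f}.png',cv2.cvtColor(s['img'],cv2.COLOR_RGB2BGR))
    np.savez(f'{f}.npz',**{k:np.array(s[k]) for k in ('img','intrinsics','world_from_camera')}); return s
def crop(f,x0,y0,x1,y1,k):
    cv2.imwrite(f'pics/{f}_c{x0}.png',cv2.resize(cv2.imread(f'pics/{f}.png')[y0:y1,x0:x1],None,fx=k,fy=k,interpolation=cv2.INTER_CUBIC))
def px(f,u,v,z):
    s=np.load(f'{f}.npz');K=s['intrinsics'];T=s['world_from_camera']
    d=np.linalg.inv(K)@[u,v,1];d=T[:3,:3]@(d*[1,-1,-1]);o=T[:3,3]
    return np.round(o+d*(z-o[2])/d[2],1)
E
python3 - <<'E'
from h import *
a=snap('top','top0');b=snap('scene','sc0')
cv2.imwrite('pics/both.png',cv2.resize(np.vstack([cv2.imread('pics/top0.png'),cv2.imread('pics/sc0.png')]),None,fx=.78,fy=.78))
s=sense();print({k:np.round(s[k],2).tolist() for k in('t','tcp_pos','ee_rot','width')});print(a['world_from_camera'])
E
```

```text
{'t': 0.1, 'tcp_pos': [265.01, -620.26, 230.46], 'ee_rot': [[0.92, 0.39, -0.0], [0.39, -0.92, 0.0], [-0.0, -0.0, -1.0]], 'width': 1.0}
[[-1.73724284e-02  9.80167063e-01 -1.97410047e-01  2.94254202e+02]
 [-9.99843215e-01 -1.77071036e-02  6.98287227e-05  2.14876464e+01]
 [-3.42711633e-03  1.97380309e-01  9.80321003e-01  1.30574642e+03]
 [ 0.00000000e+00  0.00000000e+00  0.00000000e+00  1.00000000e+00]]
```

View pics/both.png

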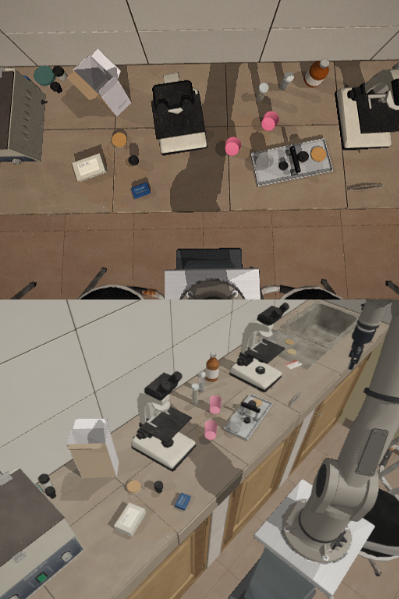

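The tray is at about (372,206) in the full top image, with two pink beakers to its left. The beaker is at its left end. I'll enlarge it.

```bash
python3 - <<'E'
from h import *
crop('top0',312,165,432,245,6.6)
E
```

```text
(no output)
```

View pics/top0_c312.png

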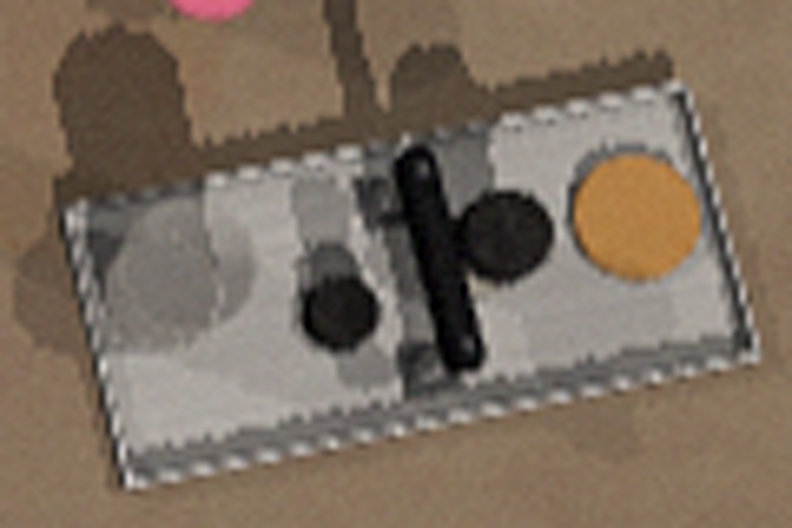

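Crop: bar runs (412,165)–(465,355), case cap at (505,235) on the bar's right (-y side), dish (638,215), dust cap (340,312), beaker at left.

```bash
python3 - <<'E'
from h import *
c=lambda u,v,z:px('top0',312+u/6.6-.4,165+v/6.6-.4,z)
C=[c(*p,14) for p in((72,208),(683,88),(755,355),(128,482))]
print(np.mean(C,0),*C)
b=[c(412,165,73),c(465,355,73)];print('bar',*b,np.mean(b,0))
d=b[0]-b[1];print('yaw of x axis',np.degrees(np.arctan2(d[1],d[0])));e=C[0]-C[1];f=C[3]-C[2];print([np.degrees(np.arctan2(-q[0],q[1])) for q in(e,f)])
print('case',c(505,235,58),'dish',c(638,215,14),'cap',c(340,312,18))
E
```

```text
[ 509.025 -290.725   14.   ] [ 542.8 -151.8   14. ] [ 589.4 -410.4   14. ] [ 475.9 -430.9   14. ] [ 428.  -169.8   14. ]
bar [ 546.4 -280.2   73. ] [ 469.6 -296.1   73. ] [ 508.   -288.15   73.  ]
yaw of x axis 11.696769818579813
[np.float64(10.21513295172333), np.float64(10.395580637235646)]
case [ 520.1 -319.3   58. ] dish [ 535.5 -387.3   14. ] cap [ 496.3 -259.9   18. ]
```

{"method": "send_rows", "body": {
  "motion": [
    [0, 0, 7, 15, 20, 0, 0],
    [0, 0, 14, 40, 48, 0, 0],
    [0, 0, 21, 65, 77, 0, 0],
    [0, 0, 28, 91, 107, 0, 0],
    [0, 0, 35, 117, 138, 0, 0],
    [0, 0, 42, 142, 168, 0, 0],
    [0, 0, 49, 168, 198, -5, 0],
    [0, 0, 56, 194, 228, -10, 0]
  ]
}}

```text
t: 0.77
tcp_pos: [460.1, -391.2, 221.3]
ee_rot: [[0.183, 0.983, 0.0], [0.983, -0.183, -0.0], [-0.0, 0.0, -1.0]]
ft_force: [0.0, -1.3, -0.1]
width: 1.0
grip_force: 0.0
```

{"method": "send_rows", "body": {
  "motion": [
    [0, 0, 7, 25, 28, -5, 0],
    [0, 0, 14, 45, 53, -15, 0],
    [0, 0, 21, 57, 68, -20, 0],
    [0, 0, 21.5, 61, 73, -20, 0],
    [0, 0, 21.5, 61, 73, -20, 0],
    [0, 0, 21.5, 61, 73, -20, 0]
  ]
}}

```text
t: 1.27
tcp_pos: [519.4, -321.1, 201.3]
ee_rot: [[-0.18, 0.984, -0.001], [0.984, 0.18, -0.001], [-0.001, -0.001, -1.0]]
ft_force: [-0.2, 0.9, -0.0]
width: 1.002
grip_force: 0.0
```

```bash
python3 - <<'E'
from h import *
snap('wrist','w1');snap('top','t1')
cv2.imwrite('pics/v2.png',np.hstack([cv2.resize(cv2.imread('pics/w1.png'),(512,384)),cv2.resize(cv2.imread('pics/t1.png')[140:280,300:400],(274,384))]))
s=sense();print({k:np.round(s[k],3).tolist() for k in('t','tcp_pos','ee_rot','width','joint_positions','ft_force')})
E
```

```text
{'t': 1.367, 'tcp_pos': [518.96, -322.079, 201.565], 'ee_rot': [[-0.179, 0.984, -0.0], [0.984, 0.179, -0.001], [-0.001, -0.001, -1.0]], 'width': 1.003, 'joint_positions': [0.732, 0.427, -0.368, 1.726, 0.177, 1.021, 0.482], 'ft_force': [-0.61, 0.232, -0.521]}
```

View pics/v2.png

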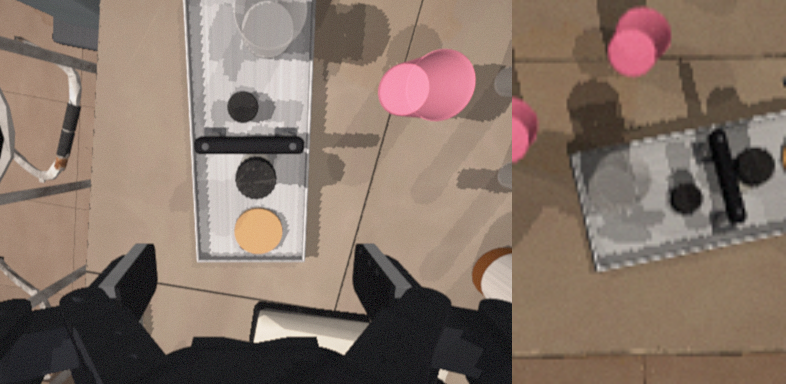

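Wrist view: bar (196,146)–(303,145), case cap centre (256,177), dish (259,231), dust cap (243,107), pink beakers right at (405,88). Compute from it.

```bash
python3 - <<'E'
from h import *
b=[px('w1',196,146,73),px('w1',303,145,73)];d=b[1]-b[0]
print('bar',*b,np.mean(b,0),np.degrees(np.arctan2(d[1],d[0])))
print('case',px('w1',256,177,62),'dish',px('w1',259,231,14),'cap',px('w1',243,107,18),'corners',px('w1',197,260,14),px('w1',304,261,14))
E
```

```text
bar [ 466.7 -298.2   73. ] [ 553.2 -281.5   73. ] [ 509.95 -289.85   73.  ] 10.927286029117713
case [ 520.5 -317.2   62. ] dish [ 536.6 -385.2   14. ] cap [ 497.6 -261.3   18. ] corners [ 475.6 -431.2   14. ] [ 591.9 -411.    14. ]
```

{"method": "send_rows", "body": {
  "motion": [
    [0, 0, 0, 1, -1, -35, 0],
    [0, 0, 0, 1, -1, -70, 0],
    [0, 0, 0, 1, -1, -100, 0],
    [0, 0, 0, 1, -1, -125, 0],
    [0, 0, 0, 1, -1, -145, 0],
    [0, 0, 0, 1, -1, -160, 0],
    [0, 0, 0, 1, -1, -174, 0],
    [0, 0, 0, 1, -1, -174, 0]
  ]
}}

```text
t: 2.03
tcp_pos: [518.8, -321.5, 24.8]
ee_rot: [[-0.182, 0.983, -0.004], [0.983, 0.182, 0.001], [0.002, -0.004, -1.0]]
ft_force: [-0.7, 0.3, 0.3]
width: 1.003
grip_force: 0.0
```

{"method": "send_rows", "body": {
  "motion": [
    [0, 0, 0, 0, 0, 0, 0.3],
    [0, 0, 0, 0, 0, 0, 0.5],
    [0, 0, 0, 0, 0, 0, 0.8],
    [0, 0, 0, 0, 0, 0, 0.8],
    [0, 0, 0, 0, 0, 0, 0.8],
    [0, 0, 0, 0, 0, 0, 0.8],
    [0, 0, 0, 0, 0, 0, 0.8],
    [0, 0, 0, 0, 0, 0, 0.8]
  ],
  "force": 25
}}

```text
t: 2.7
tcp_pos: [521.9, -321.3, 28.5]
ee_rot: [[-0.184, 0.983, 0.001], [0.983, 0.184, -0.001], [-0.001, 0.001, -1.0]]
ft_force: [-1.0, -0.1, 6.7]
width: 0.428
grip_force: 24.7
```

{"method": "send_rows", "body": {
  "motion": [
    [0, 0, 0, 0, 0, 10, 0.8],
    [0, 0, 0, 0, 0, 30, 0.8],
    [0, 0, 0, 0, 0, 60, 0.8],
    [0, 0, 0, 0, 0, 95, 0.8],
    [0, 0, 0, 0, 0, 130, 0.8],
    [0, 0, 0, 0, 0, 155, 0.8],
    [0, 0, 0, 0, 0, 170, 0.8],
    [0, 0, 0, 0, 0, 170, 0.8]
  ]
}}

```text
t: 3.37
tcp_pos: [523.3, -321.5, 202.2]
ee_rot: [[-0.185, 0.983, 0.006], [0.983, 0.185, -0.004], [-0.005, 0.006, -1.0]]
ft_force: [0.3, 0.0, -1.1]
width: 0.432
grip_force: 25.2
```

```bash
python3 - <<'E'
from h import *
snap('wrist','w2');snap('scene','s2')
cv2.imwrite('pics/v3.png',np.hstack([cv2.imread('pics/w2.png'),cv2.resize(cv2.imread('pics/s2.png')[100:228,280:376],(288,384))]))
print(np.round(sense()['ft_force'],2),sense()['width'],sense()['tcp_pos'])
E
```

```text
[-0.17  1.31 -2.17] 0.429183315136504 [ 521.16597377 -320.67660388  197.82533438]
```

View pics/v3.png

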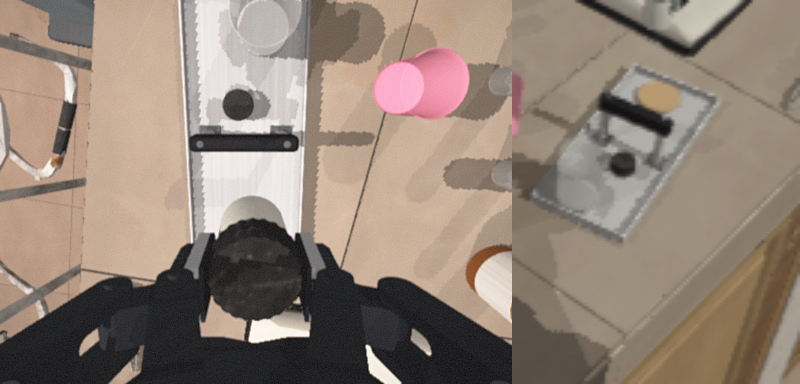

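The case is held upright in the fingers at (253,265), and the tray is undisturbed. Next, carry it to (440,125).

{"method": "send_rows", "body": {
  "motion": [
    [0, 0, 0, -2, 10, 0, 0.8],
    [0, 0, 0, -6, 35, 0, 0.8],
    [0, 0, 0, -13, 70, 0, 0.8],
    [0, 0, 0, -20, 108, 0, 0.8],
    [0, 0, 0, -27, 146, 0, 0.8],
    [0, 0, 0, -34, 184, 0, 0.8],
    [0, 0, 0, -41, 222, 0, 0.8],
    [0, 0, 0, -48, 260, 0, 0.8]
  ]
}}

```text
t: 4.13
tcp_pos: [471.0, -58.4, 195.9]
ee_rot: [[-0.185, 0.983, -0.003], [0.983, 0.185, 0.0], [0.001, -0.003, -1.0]]
ft_force: [0.4, 0.0, -0.2]
width: 0.428
grip_force: 25.2
```

{"method": "send_rows", "body": {
  "motion": [
    [0, 0, 0, -7, 38, 0, 0.8],
    [0, 0, 0, -14, 76, 0, 0.8],
    [0, 0, 0, -21, 114, -10, 0.8],
    [0, 0, 0, -27, 147, -20, 0.8],
    [0, 0, 0, -31, 172, -35, 0.8],
    [0, 0, 0, -33, 185, -50, 0.8],
    [0, 0, 0, -33, 185, -75, 0.8],
    [0, 0, 0, -33, 185, -75, 0.8]
  ]
}}

```text
t: 4.8
tcp_pos: [435.8, 124.4, 118.0]
ee_rot: [[-0.188, 0.982, -0.009], [0.982, 0.188, -0.002], [-0.0, -0.009, -1.0]]
ft_force: [-1.7, -0.2, -0.6]
width: 0.431
grip_force: 25.3
```

```bash
python3 - <<'E'
from h import *
snap('wrist','w3');snap('top','t3')
cv2.imwrite('pics/v4.png',np.hstack([cv2.imread('pics/w3.png'),cv2.resize(cv2.imread('pics/t3.png')[130:280,150:262],(286,384))]))
s=sense();print(np.round(s['ft_force'],2),s['width'],s['tcp_pos'],s['joint_positions'],s['t'])
E
```

```text
[-0.14  0.3  -0.6 ] 0.4303268390027834 [438.35564643 123.9013196  121.18344018] [ 0.10167473  0.33229609 -0.59654854  2.13070947  0.26895859  0.7553767
 -0.48145672] 4.9
```

View pics/v4.png

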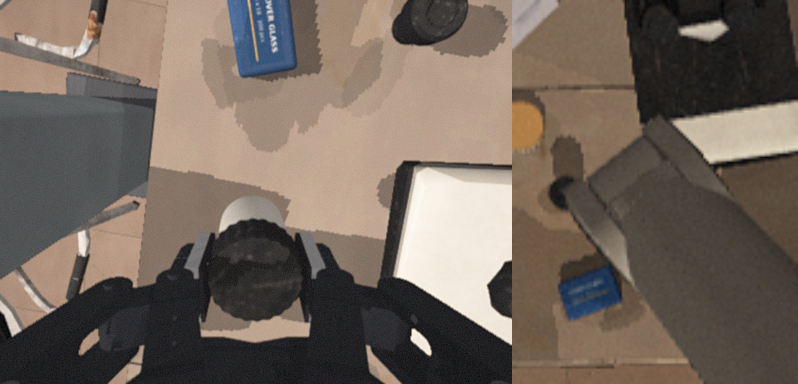

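Clear worktop beneath the case; tin at (265,40) and eyepiece (430,15) are well away. Next, lower it.

{"method": "send_rows", "body": {
  "motion": [
    [0, 0, 0, 0, 0, -25, 0.8],
    [0, 0, 0, 0, 0, -50, 0.8],
    [0, 0, 0, 0, 0, -70, 0.8],
    [0, 0, 0, 0, 0, -82, 0.8],
    [0, 0, 0, 0, 0, -90, 0.8],
    [0, 0, 0, 0, 0, -95, 0.8],
    [0, 0, 0, 0, 0, -97, 0.8],
    [0, 0, 0, 0, 0, -97, 0.8]
  ]
}}

```text
t: 5.57
tcp_pos: [440.7, 124.2, 25.8]
ee_rot: [[-0.184, 0.983, 0.001], [0.983, 0.184, 0.0], [-0.0, 0.001, -1.0]]
ft_force: [0.7, -0.1, -0.5]
width: 0.431
grip_force: 25.4
```

{"method": "send_rows", "body": {
  "motion": [
    [0, 0, 0, 0, 0, -1, 0.8],
    [0, 0, 0, 0, 0, -1, 0.8],
    [0, 0, 0, 0, 0, -1, 0.8]
  ]
}}

```text
t: 5.82
tcp_pos: [440.6, 124.3, 24.8]
ee_rot: [[-0.184, 0.983, 0.001], [0.983, 0.184, 0.0], [0.0, 0.001, -1.0]]
ft_force: [-0.3, -0.3, -1.5]
width: 0.433
grip_force: 25.4
```

{"method": "send_rows", "body": {
  "motion": [
    [0, 0, 0, 0, 0, -1, 0.8],
    [0, 0, 0, 0, 0, -1, 0.8],
    [0, 0, 0, 0, 0, -1, 0.8],
    [0, 0, 0, 0, 0, -1, 0.8]
  ]
}}

```text
t: 6.15
tcp_pos: [440.7, 124.5, 24.4]
ee_rot: [[-0.185, 0.983, 0.001], [0.983, 0.185, -0.0], [-0.0, 0.001, -1.0]]
ft_force: [-2.6, -1.6, 13.1]
width: 0.423
grip_force: 26.2
```

{"method": "send_rows", "body": {
  "motion": [
    [0, 0, 0, 0, 0, 1, 0.5],
    [0, 0, 0, 0, 0, 1, 0.4],
    [0, 0, 0, 0, 0, 1, 0.2],
    [0, 0, 0, 0, 0, 1, 0],
    [0, 0, 0, 0, 0, 1, 0],
    [0, 0, 0, 0, 0, 1, 0]
  ]
}}

```text
t: 6.65
tcp_pos: [440.2, 124.2, 24.2]
ee_rot: [[-0.184, 0.983, -0.0], [0.983, 0.184, -0.0], [0.0, -0.0, -1.0]]
ft_force: [-0.8, -0.2, 0.7]
width: 1.0
grip_force: 0.0
```

{"method": "send_rows", "body": {
  "motion": [
    [0, 0, 0, 0, 0, 5, 0],
    [0, 0, 0, 0, 0, 15, 0],
    [0, 0, 0, 0, 0, 40, 0],
    [0, 0, 0, 0, 0, 75, 0],
    [0, 0, 0, 0, 0, 110, 0],
    [0, 0, 0, 0, 0, 145, 0],
    [0, 0, 0, 0, 0, 175, 0],
    [0, 0, 0, 0, 0, 180, 0]
  ]
}}

```text
t: 7.32
tcp_pos: [442.7, 125.7, 210.1]
ee_rot: [[-0.185, 0.983, 0.009], [0.983, 0.185, 0.002], [0.0, 0.009, -1.0]]
ft_force: [0.8, 0.4, 0.1]
width: 1.001
grip_force: 0.0
```

```bash
python3 - <<'E'
from h import *
snap('wrist','w4');snap('scene','s4')
cv2.imwrite('pics/v5.png',np.hstack([cv2.imread('pics/w4.png'),cv2.resize(cv2.imread('pics/s4.png')[150:278,200:296],(288,384))]))
s=sense();print(s['width'],s['tcp_pos'],s['t'])
E
```

```text
1.0005293771787809 [441.20821635 124.55275535 206.44475452] 7.4167
```

View pics/v5.png

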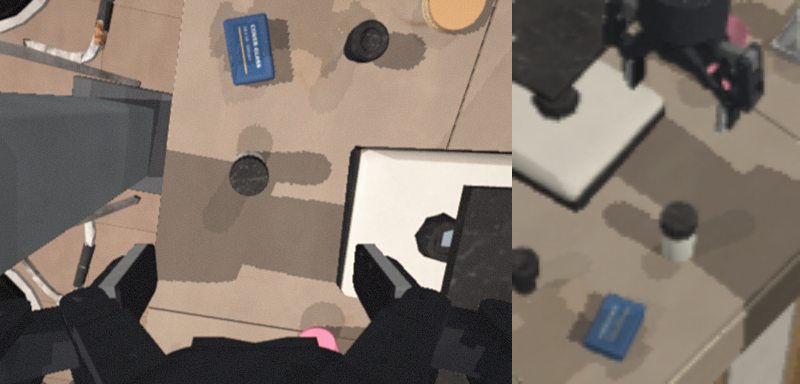

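Case stands upright and released (scene crop (678,230)). Next, go above the grip bar and turn -90°.

{"method": "send_rows", "body": {
  "motion": [
    [0, 0, -4, 2, -10, 0, 0],
    [0, 0, -11, 8, -45, 0, 0],
    [0, 0, -18, 14, -80, 0, 0],
    [0, 0, -25, 20, -118, 0, 0],
    [0, 0, -32, 26, -156, 0, 0],
    [0, 0, -39, 32, -194, 0, 0],
    [0, 0, -46, 39, -232, 0, 0],
    [0, 0, -53, 46, -270, 0, 0]
  ]
}}

```text
t: 8.08
tcp_pos: [484.9, -147.4, 202.7]
ee_rot: [[0.678, 0.735, -0.003], [0.735, -0.678, 0.0], [-0.002, -0.003, -1.0]]
ft_force: [1.2, -0.3, -0.1]
width: 0.998
grip_force: 0.0
```

{"method": "send_rows", "body": {
  "motion": [
    [0, 0, -7, 6, -38, 0, 0],
    [0, 0, -14, 12, -74, 0, 0],
    [0, 0, -21, 18, -108, 0, 0],
    [0, 0, -28, 22, -132, 0, 0],
    [0, 0, -35, 24, -144, 0, 0],
    [0, 0, -37, 24, -144, 0, 0],
    [0, 0, -37, 24, -144, 0, 0],
    [0, 0, -37, 24, -144, 0, 0]
  ]
}}

```text
t: 8.75
tcp_pos: [509.4, -288.9, 202.7]
ee_rot: [[0.982, 0.187, -0.003], [0.187, -0.982, 0.001], [-0.002, -0.002, -1.0]]
ft_force: [-0.2, -0.1, -0.1]
width: 0.999
grip_force: 0.0
```

```bash
python3 - <<'E'
from h import *
snap('wrist','w5')
s=sense();print(s['width'],s['tcp_pos'],s['ee_rot'],s['t'],s['joint_positions'])
E
```

```text
0.9991200763281332 [ 509.69068597 -288.65562972  203.08010463] [[ 0.98231964  0.18720016 -0.00205629]
 [ 0.18720287 -0.98232052  0.00121543]
 [-0.0017924  -0.00157889 -0.99999715]] 8.8 [ 0.52129965  0.36628087 -0.14249383  1.79457151  0.06056493  0.98734414
 -1.02785481]
```

View pics/w5.png

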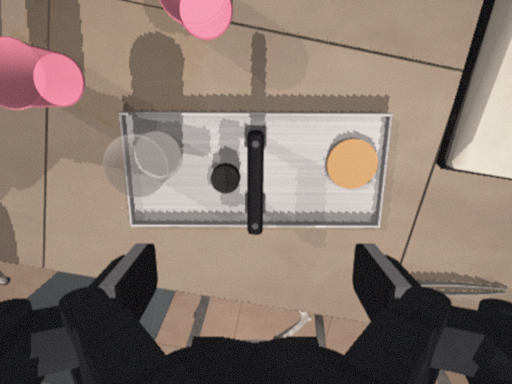

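The bar is at (255,131)–(255,234), aligned with the tool; beaker, dust cap and dish are all in place.

```bash
python3 - <<'E'
from h import *
b=[px('w5',255.5,131,73),px('w5',255.5,234,73)];d=b[0]-b[1]
print(*b,np.mean(b,0),np.degrees(np.arctan2(d[1],d[0])))
E
```

```text
[ 554.9 -282.3   73. ] [ 466.2 -299.3   73. ] [ 510.55 -290.8    73.  ] 10.84958541113393
```

{"method": "send_rows", "body": {
  "motion": [
    [0, 0, 0, 0, -1, -35, 0],
    [0, 0, 0, 0, -1, -70, 0],
    [0, 0, 0, 0, -1, -100, 0],
    [0, 0, 0, 0, -1, -125, 0],
    [0, 0, 0, 0, -1, -143, 0],
    [0, 0, 0, 0, -1, -155, 0],
    [0, 0, 0, 0, -1, -161, 0],
    [0, 0, 0, 0, -1, -161, 0]
  ]
}}

```text
t: 9.47
tcp_pos: [509.7, -290.0, 42.3]
ee_rot: [[0.983, 0.186, -0.002], [0.186, -0.983, 0.001], [-0.001, -0.001, -1.0]]
ft_force: [0.7, -0.6, -0.2]
width: 0.998
grip_force: 0.0
```

{"method": "send_rows", "body": {
  "motion": [
    [0, 0, 0, 0, 0, 0, 0.4],
    [0, 0, 0, 0, 0, 0, 0.6],
    [0, 0, 0, 0, 0, 0, 0.7],
    [0, 0, 0, 0, 0, 0, 0.8],
    [0, 0, 0, 0, 0, 0, 0.9],
    [0, 0, 0, 0, 0, 0, 1],
    [0, 0, 0, 0, 0, 0, 1],
    [0, 0, 0, 0, 0, 0, 1]
  ],
  "force": 40
}}

```text
t: 10.13
tcp_pos: [510.6, -290.7, 43.9]
ee_rot: [[0.983, 0.185, 0.001], [0.185, -0.983, -0.0], [0.001, 0.0, -1.0]]
ft_force: [-1.9, 1.0, 5.3]
width: 0.159
grip_force: 40.7
```

{"method": "send_rows", "body": {
  "motion": [
    [0, 0, 0, 0, 0, 0, 1],
    [0, 0, 0, 0, 0, 0, 1],
    [0, 0, 0, 0, 0, 0, 1],
    [0, 0, 0, 0, 0, 0, 1]
  ],
  "force": 90
}}

```text
t: 10.47
tcp_pos: [510.7, -290.7, 44.0]
ee_rot: [[0.983, 0.185, 0.001], [0.185, -0.983, -0.0], [0.001, 0.0, -1.0]]
ft_force: [-0.4, 1.1, 5.5]
width: 0.148
grip_force: 88.9
```

Gripped on the bar (about 13 mm). Lift slowly.

{"method": "send_rows", "body": {
  "motion": [
    [0, 0, 0, 0, 0, 1, 1],
    [0, 0, 0, 0, 0, 3, 1],
    [0, 0, 0, 0, 0, 6, 1],
    [0, 0, 0, 0, 0, 10, 1],
    [0, 0, 0, 0, 0, 14, 1],
    [0, 0, 0, 0, 0, 18, 1],
    [0, 0, 0, 0, 0, 20, 1],
    [0, 0, 0, 0, 0, 20, 1]
  ]
}}

```text
t: 11.13
tcp_pos: [510.6, -291.0, 64.0]
ee_rot: [[0.983, 0.184, 0.001], [0.184, -0.983, -0.001], [0.001, 0.001, -1.0]]
ft_force: [0.7, 0.0, -4.8]
width: 0.148
grip_force: 87.8
```

```bash
python3 - <<'E'
from h import *
snap('wrist','w6');snap('scene','s6')
cv2.imwrite('pics/v6.png',np.hstack([cv2.imread('pics/w6.png'),cv2.resize(cv2.imread('pics/s6.png')[110:238,280:376],(288,384))]))
s=sense();print(s['tcp_pos'],s['ft_force'],s['torque'])
E
```

```text
[ 510.23285292 -290.75504296   63.43402254] [-0.78291607 -0.07590749 -3.59715464] [-2.34775463e-02 -2.29669021e-02  9.08874461e-05]
```

View pics/v6.png

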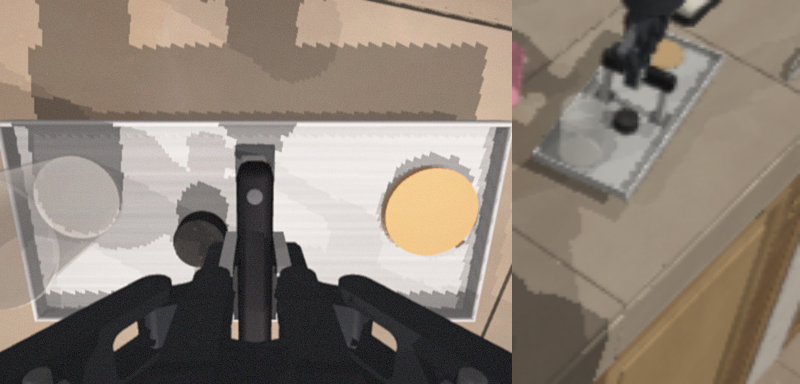

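The tray is off the worktop and level (rim straight at row 122), with all the contents in place. Raise it another 100 mm.

{"method": "send_rows", "body": {
  "motion": [
    [0, 0, 0, 0, 0, 3, 1],
    [0, 0, 0, 0, 0, 9, 1],
    [0, 0, 0, 0, 0, 18, 1],
    [0, 0, 0, 0, 0, 28, 1],
    [0, 0, 0, 0, 0, 38, 1],
    [0, 0, 0, 0, 0, 46, 1],
    [0, 0, 0, 0, 0, 50, 1],
    [0, 0, 0, 0, 0, 50, 1]
  ]
}}

```text
t: 11.9
tcp_pos: [511.1, -291.1, 114.9]
ee_rot: [[0.983, 0.184, 0.002], [0.184, -0.983, -0.001], [0.002, 0.002, -1.0]]
ft_force: [-0.7, 0.1, -4.6]
width: 0.147
grip_force: 87.9
```

{"method": "send_rows", "body": {
  "motion": [
    [0, 0, 0, 0, 0, 3, 1],
    [0, 0, 0, 0, 0, 9, 1],
    [0, 0, 0, 0, 0, 18, 1],
    [0, 0, 0, 0, 0, 28, 1],
    [0, 0, 0, 0, 0, 38, 1],
    [0, 0, 0, 0, 0, 46, 1],
    [0, 0, 0, 0, 0, 50, 1],
    [0, 0, 0, 0, 0, 50, 1]
  ]
}}

```text
t: 12.57
tcp_pos: [511.0, -291.1, 164.9]
ee_rot: [[0.983, 0.184, 0.002], [0.184, -0.983, -0.001], [0.002, 0.002, -1.0]]
ft_force: [1.1, -0.4, -4.9]
width: 0.148
grip_force: 87.9
```

{"method": "send_rows", "body": {
  "motion": [
    [0, 0, 0, 0, 0, 0, 1],
    [0, 0, 0, 0, 0, 0, 1],
    [0, 0, 0, 0, 0, 0, 1],
    [0, 0, 0, 0, 0, 0, 1],
    [0, 0, 0, 0, 0, 0, 1],
    [0, 0, 0, 0, 0, 0, 1],
    [0, 0, 0, 0, 0, 0, 1],
    [0, 0, 0, 0, 0, 0, 1]
  ]
}}

```text
t: 13.23
tcp_pos: [510.2, -290.7, 163.2]
ee_rot: [[0.983, 0.185, -0.0], [0.185, -0.983, 0.0], [-0.0, -0.0, -1.0]]
ft_force: [-0.4, -0.1, -4.3]
width: 0.148
grip_force: 87.9
```

```bash
python3 - <<'E'
from h import *
snap('wrist','w7');snap('scene','s7')
cv2.imwrite('pics/v7.png',np.hstack([cv2.imread('pics/w7.png'),cv2.resize(cv2.imread('pics/s7.png')[70:262,200:344],(288,384))]))
s=sense();print(s['tcp_pos'],s['ft_force'],np.abs(s['joint_vel']).max(),s['t'])
E
```

```text
[ 510.23115647 -290.75690976  163.31626904] [-0.3193723   0.15339457 -5.10311758] 0.005290442563874383 13.3333
```

View pics/v7.png

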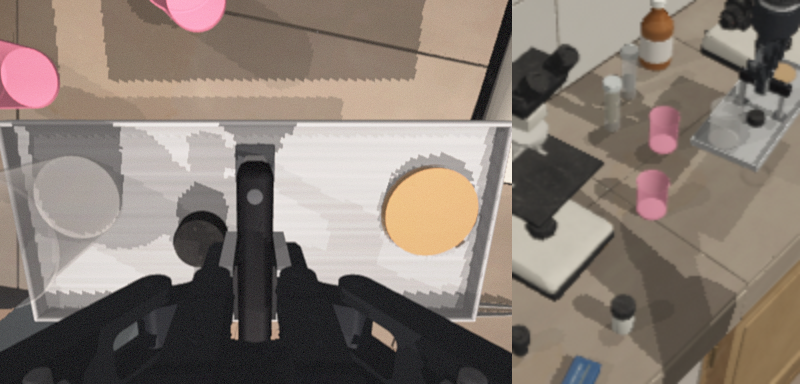

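The tray is held level about 120 mm up and the contents are in the same pixels as before. The case stands on the worktop at (622,315).

```bash
python3 -c "
from rig import order
print(order.hand_in())"
```

```text
the job is handed in; nothing more can be done
None
```

I handed the job in with the case standing upright on the worktop near (440, 125) mm and the tray held level and still about 120 mm up, with the beaker, dish and dust cap on it; hand-in returned no verdict.

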